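# Switch on the packing desk in order

## Robot

A 7-joint arm with a two-finger parallel gripper is mounted at the origin on the work surface. World frame = base frame: x ahead of the robot, y to its left, z up, the work surface at z = 0. Lengths are in mm, angles in rad, forces in N, time in s.
With the tool pointing down it reaches from about 400 to 875 mm from the base axis. Payload 4.4 kg.
Tool frame: the origin (TCP) lies at the very end of the fingers, on their centre line; the grasp point (between the pads) lies 19 mm behind it; z points along the fingers, y is the direction in which the jaws open and shut (so a half turn about z gives the same grasp; the last joint's range is limited). The gripper opens to 85 mm and grips with 20 to 120 N. Pads are 22 mm wide; open, the fingers measure 114 mm over their backs; the gripper's body (76 mm by 85 mm) begins 54 mm behind the grasp point. The pads swing forward as they close: fully open they stand 13 mm farther back than shut.
Start: joints at [-1.279, 0.628, 0.038, 1.517, -0.027, 0.996, -0.02], TCP at [227.615, 608.859, 193.913] pointing down, gripper open.
Joint ranges: [-3.06, 3.06], [-0.37, 2.12], [-1.25, 1.32], [0.18, 2.47], [-1.1, 4.24], [0.23, 1.98], [-2.94, 2.94]. Speed limits (rad/s): [2.57, 2.57, 3.14, 3.14, 3.14, 3.14, 3.14].

## Interface

Orientations are given as [roll, pitch, yaw] about the fixed x, y, z axes, in that order (R = Rz(yaw) Ry(pitch) Rx(roll)).
In Python, from cell import ctrl gives the robot as it stands.
- The arm moves only by the shell command python3 -m crank 'ROWS' [OPENING]. ROWS is JSON, a list that holds one entry, the list of rows, each a list of 6 numbers: the shift along the tool's x, y, z in units of 30 mm (1.0 is 30 mm), then the turn, a rotation vector about the tool's x, y, z in units of 6 degrees (1.0 is 6 degrees). In form: [[[tx, ty, tz, rx, ry, rz], ...]]. A call has 1 to 12 rows; each row shifts and turns the pose as measured when the row begins, along the tool's axes as they then stand; what a row does not reach is not made up. A row lasts 1/12 s, in which the tool goes at most 41.7 mm and 7.16 degrees, less where a joint would pass 70% of its speed; a pose out of reach is approached as far as the arm can. A call is refused whole if a number of a shift passes 1 or a number of a turn 1, either way. A call with a gripper value outside its range is refused whole. OPENING is the gripper command: -1 is fully open, 1 is shut, values between are in proportion, set as the call begins (- or left out, the last holds). The fingers move at their own pace and stop on an object; the grip force is fixed at half the most. Time passes only in rows, so rows that do not move let the fingers close. It gives the time, the measured TCP pose, the force and the opening at its end, in the units of the state.
- ctrl.read_state(): the state, without advancing time (a new reading comes with each control period).
- ctrl.get_image(name): name is "scene" or "side" or "wrist"; returns a dict with "color" (420x560x3 uint8, red, green, blue), "depth" (420x560 float32, mm along the optical axis (not along the pixel's ray), 0 where there is no reading), "camera_matrix" (3x3 intrinsics, pixels), "k1" (the pictures are not rectified: a ray, as slopes to the right and down, at radius r is drawn at 1 + k1 r^2 times it, then the intrinsics apply), "R" (3x3) and "t" (3): a world point X has camera coordinates R X + t. Camera axes: x right, y down, z forward; pixel columns grow to the right and rows downward; lengths in mm; the calibration is good to about 2 mm. A picture is of the moment at which its call begins.
- ctrl.finish_job(): hands the job in, once; it reports no verdict.
Trained networks look in a picture, given as the dict that the camera call returned (one of the last four; its "shot" number tells which), for a name from the list of things; names that differ only in an ending like _2 or _b are one class to them, and where a whole thing is asked for, a point or a joint stands for the part that bears it (a point fixed in the world has none). Each returns a list of dicts, best first, with "conf" (0 to 1); they miss things now and then, are a little off and sometimes report something else, mostly with a low value. They report only what shows in the picture. A call takes as long as a camera call. They do not tell look-alikes from the thing itself.
- ctrl.search_frame(query, picture): "extent" ([centre column, centre row, width, height] in pixels, round what is visible of it).
The state is a dict: "clock": time; "qpos": joint angles; "qd": joint speeds; "tau": joint torques, N m; "eef_pos": TCP position; "tool_rot": TCP orientation; "force": force on the tool from outside, world axes, zero at the start; "torque": the same for the moment, N m; "width": finger opening in mm.
Only numpy, scipy, OpenCV 4.12 (cv2) and the standard library are available. Lean on these libraries where they do the work, as an engineer would, in place of code of your own. Each camera call takes 0.05 s, during which the arm holds its last target. There are 200 camera calls.

## Task

Open the packing desk for the day: with the fingertips, gently press down the round power key of the parcel scale, then that of the label printer, then that of the card terminal, in that order, each well down so that it stays there, and finish clear of everything. Leave the oblong keys alone, and do not pick up, tip or push about the machines or the mug, tape roll, carton and pen pot around them.

Things in the scene. Friction and masses are not known exactly. Their poses are not given: they have to be found in the camera images.
- scale: parcel scale, a low grey slab 190 (x) x 170 (y) x 34 mm high with a bright steel weighing plate (118 x 160 mm, top 45 mm up) over its rear part; 1.2 kg, stands loose on the table. Origin: centre of its underside; +x points from its key side to its rear, z up. Round power key at x -62, y +50 mm on the front strip, oblong key at x -62, y -50 mm, a small white display between
- scale_power_top (a point): power key of the scale: black round push-push key, 26 mm across, in a silver ring; the point is the centre of its flat top, 15 mm proud of the face around it when off, 49 mm above the table (or up to 1 mm lower). It moves straight down 8 mm at about 2.5 N (then 7 mm proud) and stays where left; past that its sprung cap yields 6 mm more, 3 to 13 N, and springs back
- scale_feed_top (a point): matt black oblong key on the scale, 12 x 32 mm, standing 6 mm proud; the point is the centre of its top. A light spring key (5 mm of travel, starts to move at about 1 N) with another purpose: not to be pressed. It lies 100 mm from the power key, centre to centre
- scale_power (a joint): travel of the scale's round power key: 0 = up (off), 0.008 m = fully down; the scale is on from 0.005 m
- scale_feed (a joint): travel of the scale's oblong key: 0 = up, 0.005 m = fully down; to be left up
- printer: label printer, a white box 180 (x) x 150 (y) x 85 mm high with a grey roll cover on its rear part (97 mm high) and a short paper label sticking out of a slot in its front; 1.4 kg, stands loose. Origin: centre of its underside; +x points from its label slot to its rear, z up. Round power key at x -55, y -36 mm on the top, oblong key at x -55, y +36 mm
- printer_power_top (a point): power key of the printer: black round push-push key, 26 mm across, in a silver ring; the point is the centre of its flat top, 15 mm proud of the face around it when off, 100 mm above the table (or up to 1 mm lower). It moves straight down 8 mm at about 2.5 N (then 7 mm proud) and stays where left; past that its sprung cap yields 6 mm more, 3 to 13 N, and springs back
- printer_feed_top (a point): matt black oblong key on the printer, 12 x 32 mm, standing 6 mm proud; the point is the centre of its top. A light spring key (5 mm of travel, starts to move at about 1 N) with another purpose: not to be pressed. It lies 72 mm from the power key, centre to centre
- printer_power (a joint): travel of the printer's round power key: 0 = up (off), 0.008 m = fully down; the printer is on from 0.005 m
- printer_feed (a joint): travel of the printer's oblong key: 0 = up, 0.005 m = fully down; to be left up
- terminal: card payment terminal, a white wedge 170 (x) x 115 (y) mm with a dark screen sloping up to the rear (68 mm high there) behind a flat front strip 36 mm high; 0.8 kg, stands loose. Origin: centre of its underside; +x points from the flat strip to the raised rear, z up. Round power key at x -60, y +32 mm on the flat strip, oblong key at x -60, y -32 mm
- terminal_power_top (a point): power key of the terminal: black round push-push key, 26 mm across, in a silver ring; the point is the centre of its flat top, 15 mm proud of the face around it when off, 51 mm above the table (or up to 1 mm lower). It moves straight down 8 mm at about 2.5 N (then 7 mm proud) and stays where left; past that its sprung cap yields 6 mm more, 3 to 13 N, and springs back
- terminal_feed_top (a point): matt black oblong key on the terminal, 12 x 32 mm, standing 6 mm proud; the point is the centre of its top. A light spring key (5 mm of travel, starts to move at about 1 N) with another purpose: not to be pressed. It lies 64 mm from the power key, centre to centre
- terminal_power (a joint): travel of the terminal's round power key: 0 = up (off), 0.008 m = fully down; the terminal is on from 0.005 m
- terminal_feed (a joint): travel of the terminal's oblong key: 0 = up, 0.005 m = fully down; to be left up
- mug: white mug, 80 mm wide, 85 mm high, handle on its +y side, beyond the machines; origin at the centre of its underside
- tape: roll of clear parcel tape lying flat, 100 mm across, 48 mm high, at the right end of the row (-y); origin at the centre of its underside
- carton: small brown carton 120 x 100 x 60 mm, beyond the machines; origin at the centre of its underside
- penpot: cork pen pot, 70 mm across, 90 mm high, with pens up to 145 mm, at the left end of the row (+y); origin at the centre of its underside
Mind the look-alikes: they are no part of the job. Leave any orange or purple look-alike of the terminal alone.

How it is judged:
By the outcome, as a careful person would: the job done as asked, in the order asked, and still so for the second after the job is handed in, with the robot touching nothing.
It also fails if it takes over 56 s, if anything falls off the work surface, if the arm or the gripper's body presses on something with over 40 N, if the wrist force passes 120 N, or if a joint passes its speed limit or range.

## Working session

There is one attempt and no reset: what is moved stays moved. The work goes in short steps, Python scripts to look and compute and a shell command to move; the robot and the scene stay as the last step left them, time stands still between calls to the robot, and variables do not carry over. Pictures are saved under pics/ and viewed, about 8 in all and at most 12, crops included, and the job is handed in when it is done.

```bash
mkdir -p pics
cat > h.py <<'E'
import numpy as np, cv2
from cell import ctrl
def ray(p,u,v):
    K=np.array(p["camera_matrix"]);d=np.array([(u-K[0,2])/K[0,0],(v-K[1,2])/K[1,1]]);s=d.copy()
    for _ in range(20): s=d/(1+p["k1"]*(s@s))
    return np.array([s[0],s[1],1.])
def atdepth(p,u,v):
    d=p["depth"][int(round(v)),int(round(u))]
    return np.array(p["R"]).T@(ray(p,u,v)*d-np.array(p["t"]))
def atz(p,u,v,z):
    R=np.array(p["R"]);c=-R.T@np.array(p["t"]);w=R.T@ray(p,u,v)
    return c+w*(z-c[2])/w[2]
def save(p,n): cv2.imwrite("pics/"+n,cv2.cvtColor(p["color"],cv2.COLOR_RGB2BGR))
E
python3 - <<'E'
from h import *
np.set_printoptions(precision=1,suppress=True)
print(ctrl.read_state())
for c in ["scene","side"]:
    p=ctrl.get_image(c); save(p,c+"0.png")
    for q,z in [("scale_power_top",49),("printer_power_top",100),("terminal_power_top",51),("scale",0),("printer",0),("terminal",0)]:
        for r in ctrl.search_frame(q,p)[:5]:
            u,v=r["extent"][:2]; print(c,q,np.round(r["extent"]),round(r["conf"],2),"depth",atdepth(p,u,v),"z",atz(p,u,v,z))
E
```

```text
{'clock': 0.0, 'qpos': array([-1.3,  0.6,  0. ,  1.5, -0. ,  1. , -0. ]), 'qd': array([-0., -0.,  0.,  0., -0., -0.,  0.]), 'tau': array([  0. , -56.3,   1.2, -19.3,   0. ,   0. ,  -0. ]), 'eef_pos': array([227.4, 608.2, 193. ]), 'tool_rot': array([-3.1,  0. ,  2.8]), 'force': array([0.3, 0.1, 0.3]), 'torque': array([-0., -0.,  0.]), 'width': 85.31646818720239}
scene scale_power_top [295. 203.   5.   6.] 0.36 depth [492.2  29.8  46.2] z [494.2  31.7  49. ]
scene printer_power_top [232. 150.   0.   6.] 0.47 depth [ 513.2 -283.9  100.9] z [ 512.5 -284.8  100. ]
scene terminal_power_top [277. 329.  10.   8.] 0.58 depth [850.6 336.7  51.6] z [850.3 336.4  51. ]
scene terminal_power_top [397. 207.   7.   9.] 0.42 depth [249.  277.9  49.7] z [250.1 278.5  51. ]
scene scale [270. 213.  71.  62.] 0.95 depth [580.    3.2  40.9] z [555.4 -25.1   0. ]
scene printer [227. 172.  67.  51.] 0.86 depth [ 599.4 -205.5   94.5] z [ 541.5 -294.     0. ]
scene terminal [288. 314.  47.  67.] 0.89 depth [798.  321.5  46.1] z [779.7 303.4   0. ]
scene terminal [440. 274.  50.  58.] 0.84 depth [378.7 535.3  
[... 431 characters left out ...]
4.   8.] 0.45 depth [488.7   8.7  47.2] z [488.    6.5  49. ]
side printer_power_top [314. 277.   9.  10.] 0.4 depth [ 508.1 -300.3   99. ] z [ 507.6 -301.1  100. ]
side scale [290. 235.  74.  59.] 0.65 depth [549.  -52.1  47.2] z [571.9   1.4   0. ]
side printer [326. 279.  82.  71.] 0.78 depth [ 539.4 -308.4   86.6] z [ 582.3 -232.8   -0. ]
side terminal [255. 193.  53.  38.] 0.96 depth [528.6 218.5  51.4] z [552.3 293.4   0. ]
side terminal [195. 206.  58.  46.] 0.67 depth [307.9 238.4  46.8] z [317.3 307.4   0. ]
side terminal [310. 175.  46.  33.] 0.64 depth [755.1 230.7  61.7] z [800.7 322.8   0. ]
side terminal [190. 168.  51.  37.] 0.56 depth [351.3 512.9  44.9] z [362.5 593.3   0. ]
```

Run:
```python
import cv2
a=cv2.imread("pics/scene0.png")[110:370,150:500]; cv2.imwrite("pics/s1.png",cv2.resize(a,(800,594),interpolation=cv2.INTER_CUBIC))
a=cv2.imread("pics/side0.png")[130:350,130:426]; cv2.imwrite("pics/s2.png",cv2.resize(a,(800,594),interpolation=cv2.INTER_CUBIC))
```

```text
(no output)
```

View pics/s1.png

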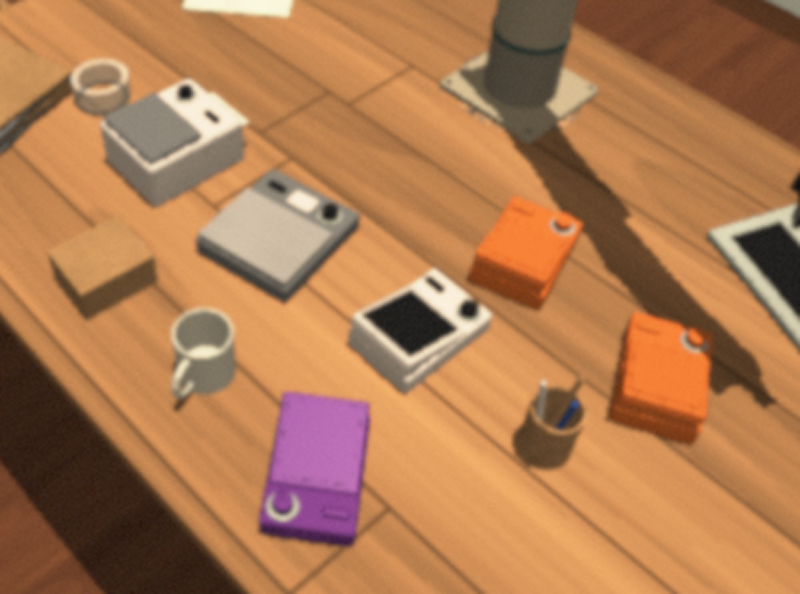

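View pics/s2.png

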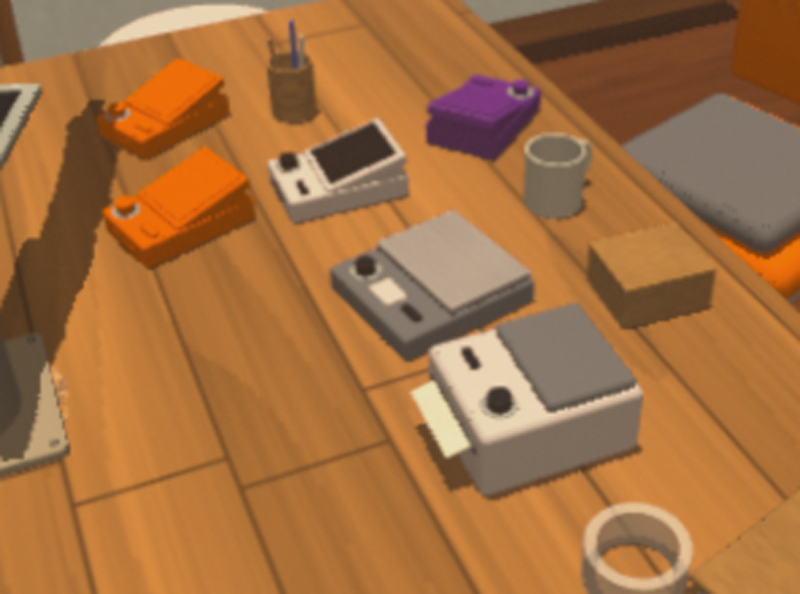

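The white terminal is at scene (355,245), the scale key at (294,202) and the printer key at (231,150). In the side view the same keys are at (237,189), (265,228) and (315,278). The orange and purple look-alikes are separate. I'll refine the key positions next.

Run:
```python
from h import *
np.set_printoptions(precision=1,suppress=True)
px={"scene":{"scale":(294,202.3,49),"printer":(231,150.3,100),"term":(354.7,245.2,51)},
"side":{"scale":(265.4,228.4,49),"printer":(314.6,278,100),"term":(236.6,189.2,51)}}
for c in px:
    p=ctrl.get_image(c)
    for n,(u,v,z) in px[c].items():
        P=[];W=[]
        for y in range(int(v)-9,int(v)+10):
            for x in range(int(u)-9,int(u)+10):
                q=atdepth(p,x,y)
                if p["color"][y,x].max()<75 and abs(q[2]-z)<6: P.append(q);W.append((x,y))
        P=np.array(P);W=np.array(W,float)
        if len(P): m=W.mean(0);print(c,n,len(P),"px",m,"mean",P.mean(0),"ext",P.min(0),P.max(0),"atz",atz(p,*m,z-2),"hand",atz(p,u,v,z-1))
        else: print(c,n,"none",atz(p,u,v,z-1),atdepth(p,u,v),p["color"][int(v),int(u)])
```

```text
scene scale 25 px [294.1 202.4] mean [492.5  25.5  47.5] ext [480.8  18.1  44.4] [503.5  33.8  50.9] atz [492.2  25.2  47. ] hand [492.8  25.3  48. ]
scene printer 13 px [230.4 149.9] mean [ 516.4 -290.9   98.3] ext [ 507.4 -296.4   94.4] [ 522.8 -281.9  102.8] atz [ 516.2 -291.2   98. ] hand [ 516.5 -286.9   99. ]
scene term 29 px [352.6 246.7] mean [490.2 286.4  49.2] ext [468.2 277.1  45.7] [526.9 295.5  55.3] atz [490.2 286.3  49. ] hand [481.4 287.4  50. ]
side scale 24 px [264.5 227.7] mean [486.8  15.   48.5] ext [478.2   5.9  43.9] [496.   25.9  51.8] atz [487.4  16.7  47. ] hand [488.1  10.7  48. ]
side printer 41 px [314.2 277.2] mean [ 509.1 -300.8   99. ] ext [ 500.4 -309.5   94.3] [ 519.5 -291.6  101.5] atz [ 509.5 -299.9   98. ] hand [ 508.7 -303.8   99. ]
side term 13 px [236.3 189. ] mean [474.1 274.1  50. ] ext [467.6 267.2  46. ] [481.  282.8  54.6] atz [474.5 275.6  49. ] hand [474.7 272.3  50. ]
```

```bash
cat >> h.py <<'E'
from scipy.spatial.transform import Rotation as Ro
def go(x,y,z):
    s=ctrl.read_state();R=Ro.from_euler("xyz",s["tool_rot"])
    d=R.inv().apply(np.array([x,y,z])-s["eef_pos"])/30
    down=Ro.from_euler("xyz",[np.pi,0,s["tool_rot"][2]])
    print("clock %.2f"%s["clock"],"pos",np.round(s["eef_pos"],1),"rot",np.round(s["tool_rot"],4),"F",np.round(s["force"],1),"w",round(s["width"],1))
    print("units",np.round(d,2),"turn fix",np.round(np.degrees((R.inv()*down).as_rotvec())/6,2))
E
python3 -c "
from h import *
go(490,20,200)"
```

```text
clock 0.80 pos [227.6 608.8 193.9] rot [ 3.1416e+00 -1.0000e-04  2.7838e+00] F [-0.6 -0.   0.2] w 85.3
units [-15.07 -15.32  -0.2 ] turn fix [ 0. -0. -0.]
```

```bash
python3 -m crank '[[[0,0,-0.5,0,0,0],[0,0,-0.5,0,0,0]]]' 1
```

```text
clock: 0.97
eef_pos: [226.8, 606.5, 221.2]
tool_rot: [-3.134, 0.0, 2.784]
force: [0.6, -0.0, -0.2]
width: 64.0
```

```bash
python3 -m crank '[[[-0.9,-0.9,0,0,0,0],[-0.9,-0.9,0,0,0,0],[-0.9,-0.9,0,0,0,0],[-0.9,-0.9,0,0,0,0],[-0.9,-0.9,0,0,0,0],[-0.9,-0.9,0,0,0,0],[-0.9,-0.9,0,0,0,0],[-0.9,-0.9,0,0,0,0],[-0.9,-0.9,0,0,0,0],[-0.9,-0.9,0,0,0,0],[-0.9,-0.9,0,0,0,0],[-0.9,-0.9,0,0,0,0]]]' 1; python3 -c "
from h import *
go(490,20,200)"
```

```text
clock: 1.97
eef_pos: [421.6, 187.0, 222.9]
tool_rot: [3.13, -0.002, 2.804]
force: [0.6, 1.1, 0.9]
width: -0.1
clock 1.97 pos [421.6 187.  222.9] rot [ 3.1299e+00 -2.5000e-03  2.8038e+00] F [0.6 1.1 0.9] w -0.1
units [-4.   -4.51  0.7 ] turn fix [ 0.11 -0.02 -0.  ]
```

```bash
python3 -m crank '[[[-0.8,-0.8,0,0,0,0],[-0.8,-0.8,0,0,0,0],[-0.8,-0.8,0,0,0,0],[-0.6,-0.7,0.2,0,0,0],[-0.3,-0.4,0.2,0,0,0],[-0.1,-0.2,0,0,0,0],[0,0,0,0,0,0],[0,0,0,0,0,0]]]'
python3 - <<'E'
from h import *
p=ctrl.get_image("wrist"); save(p,"w1.png")
R=np.array(p["R"]);s=ctrl.read_state();print(-R.T@np.array(p["t"]),R[2])
for r in ctrl.search_frame("scale_power_top",p)[:3]: print(r,atdepth(p,*r["extent"][:2]),atz(p,*r["extent"][:2],48.5))
go(490,20,200)
E
```

```text
clock: 2.63
eef_pos: [487.4, 31.0, 211.7]
tool_rot: [3.129, 0.006, 2.788]
force: [-0.1, 0.3, 0.3]
width: 0.2
[419.76485702  54.49496505 391.00504029] [ 0.27238641 -0.0883859  -0.95811981]
{'extent': [276.9, 182.9, 21.6, 26.9], 'conf': 0.86} [485.72360145  24.595359    47.90239946] [485.60871752  24.64743677  48.5       ]
clock 2.73 pos [487.3  31.9 211.9] rot [3.1291 0.0062 2.7897] F [ 0.1 -0.2  0.8] w 0.0
units [-0.22 -0.35  0.39] turn fix [0.12 0.06 0.  ]
```

View pics/w1.png

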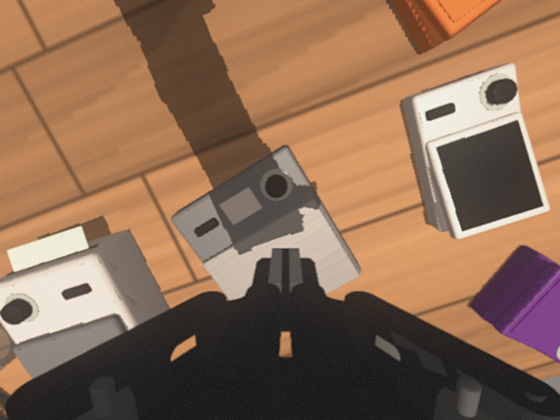

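The wrist view shows all three keys: scale (277,184), terminal (499,91) and printer (17,311). I'll get world positions from it and check the calibration by projecting the TCP.

Run:
```python
from h import *
p=ctrl.get_image("wrist")
K=np.array(p["camera_matrix"])
q=np.array(p["R"])@ctrl.read_state()["eef_pos"]+np.array(p["t"]);print("TCP px",K[:2,:2]@(q[:2]/q[2])+K[:2,2])
for n,u,v,z in [("scale",276,184,48.5),("term",499,92,50.5),("printer",17,311,99.5)]:
    u0,v0=max(u-22,0),v-22
    a=cv2.cvtColor(p["color"][v0:v+22,u0:u+22],cv2.COLOR_RGB2GRAY)
    nl,l,st,c=cv2.connectedComponentsWithStats((a<45).astype(np.uint8))
    i=1+st[1:,4].argmax(); m=c[i]+[u0,v0]
    print(n,m,st[i],atz(p,*m,z-1).round(1),"depth",atdepth(p,*m).round(1))
go(485.6,24.6,70)
```

```text
TCP px [284.29260801 236.121029  ]
scale [272.45454545 186.50909091] [ 11  14  17  21 165] [488.   19.3  47.5] depth [487.7  19.5  49.2]Traceback (most recent call last):
  File "<stdin>", line 9, in <module>
ValueError: attempt to get argmax of an empty sequence
```

```bash
python3 -m crank '[[[0,0,0.9,0,0,0],[0,0,0.9,0,0,0],[0,0,0.9,0,0,0],[0,0,0.5,0.1,0,0],[0,0,0,0,0,0],[0,0,0,0,0,0]]]'
python3 - <<'E'
from h import *
p=ctrl.get_image("wrist"); save(p,"w2.png")
K=np.array(p["camera_matrix"]);print("f",K[0,0],p["k1"])
q=np.array(p["R"])@ctrl.read_state()["eef_pos"]+np.array(p["t"]);print("TCP px",K[:2,:2]@(q[:2]/q[2])+K[:2,2])
for y in range(225,275,4): print(y,[atdepth(p,x,y).round(0).tolist() for x in (280,287,294)],p["color"][y,287])
for n in ["scale_power_top","printer_power_top","terminal_power_top"]:
  for r in ctrl.search_frame(n,p)[:3]: print(n,r,atdepth(p,*r["extent"][:2]).round(1),atz(p,*r["extent"][:2],dict(s=48.5,p=99.5,t=50.5)[n[0]]).round(1))
go(486.5,23,75)
E
```

```text
clock: 3.28
eef_pos: [490.8, 43.3, 115.9]
tool_rot: [3.132, 0.012, 2.805]
force: [-0.2, 0.8, -0.1]
width: -0.2
f 309.2109988707868 -0.011022414952783362
TCP px [284.3483237  236.46400915]
225 [[511.0, 33.0, 34.0], [513.0, 39.0, 33.0], [516.0, 45.0, 32.0]] [85 80 75]
229 [[515.0, 32.0, 34.0], [517.0, 38.0, 34.0], [519.0, 44.0, 34.0]] [83 79 75]
233 [[518.0, 31.0, 34.0], [521.0, 36.0, 33.0], [523.0, 42.0, 33.0]] [85 80 76]
237 [[522.0, 29.0, 34.0], [524.0, 35.0, 34.0], [522.0, 42.0, 44.0]] [92 86 80]
241 [[524.0, 28.0, 37.0], [523.0, 35.0, 45.0], [525.0, 41.0, 45.0]] [104  96  89]
245 [[524.0, 28.0, 46.0], [527.0, 34.0, 44.0], [529.0, 40.0, 44.0]] [110 101  94]
249 [[480.0, 45.0, 159.0], [481.0, 48.0, 159.0], [482.0, 51.0, 159.0]] [46 43 41]
253 [[480.0, 45.0, 163.0], [480.0, 48.0, 165.0], [482.0, 51.0, 163.0]] [47 44 43]
257 [[479.0, 45.0, 168.0], [481.0, 48.0, 168.0], [482.0, 51.0, 167.0]] [45 42 39]
261 [[480.0, 45.0, 172.0], [481.0, 48.0, 172.0], [482.0, 51.0, 172.0]] [47 43 42]
265 [[479.0, 45.0, 176.0], [480.0, 48.0, 176.0], [482.0, 51.0, 175.0]] [40 35 33]
269 [[480.0, 45.0, 179.0], [481.0, 48.0, 179.0], [482.0, 51.0, 179.0]] [42 37 35]
273 [[479.0, 45.0, 183.0], [480.0, 48.0, 183.0], [482.0, 50.0, 181.0]] [39 36 36]
scale_power_top {'extent': [259.6, 208.3, 30.5, 38.7], 'conf': 0.74} [486.4  23.9  48.6] [486.4  23.9  48.5]
scale_power_top {'extent': [495.6, 172.3, 128.3, 234.8], 'conf': 0.32} [522.3 216.8  46.1] [521.3 215.4  48.5]
terminal_power_top {'extent': [553.7, 89.8, 12.0, 31.1], 'conf': 0.78} [473.5 271.6  42.5] [471.9 265.1  50.5]
clock 3.48 pos [492.2  42.4 117.2] rot [3.1309 0.0155 2.8036] F [-0.3 -0.1 -0.5] w 0.2
units [-0.02 -0.69  1.4 ] turn fix [0.1  0.15 0.  ]
```

View pics/w2.png

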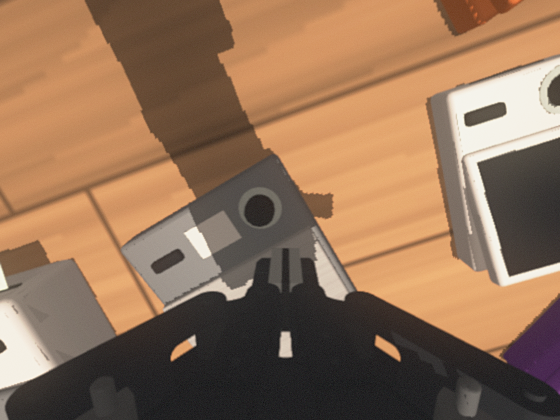

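The key's centre is at (260,208), about (486.5,24). The visible fingertip at row 249 reads z≈159, but the TCP reports 117. I'll check the fingertip height in the side view.

Run:
```python
from h import *
p=ctrl.get_image("side")
K=np.array(p["camera_matrix"])
q=np.array(p["R"])@ctrl.read_state()["eef_pos"]+np.array(p["t"]);m=K[:2,:2]@(q[:2]/q[2])+K[:2,2];print("TCP px",m)
u,v=m.round().astype(int)
for y in range(v-40,v+12,3): print(y,atdepth(p,u,y).round(0))
a=cv2.cvtColor(p["color"],cv2.COLOR_RGB2BGR);a[v,u]=(0,0,255)
cv2.imwrite("pics/s3.png",cv2.resize(a[v-80:v+50,u-85:u+85],(780,596),interpolation=cv2.INTER_NEAREST))
go(486.5,23.5,75)
```

```text
TCP px [261.94313462 205.60641277]
166 [487.   2. 285.]
169 [486.   2. 275.]
172 [486.   3. 265.]
175 [486.   4. 254.]
178 [490.  17. 235.]
181 [478. -14. 245.]
184 [478. -14. 235.]
187 [486.  12. 207.]
190 [491.  29. 185.]
193 [490.  28. 175.]
196 [493.  37. 157.]
199 [546. 198.  31.]
202 [543. 190.  24.]
205 [542. 190.  11.]
208 [539. 183.   3.]
211 [533. 169.   0.]
214 [526. 149.   2.]
217 [521. 135.  -0.]
clock 3.53 pos [492.1  42.2 117.1] rot [3.1309 0.0155 2.8031] F [ 0.9 -1.2 -0.5] w -0.2
units [-0.01 -0.67  1.4 ] turn fix [0.1  0.15 0.  ]
```

View pics/s3.png

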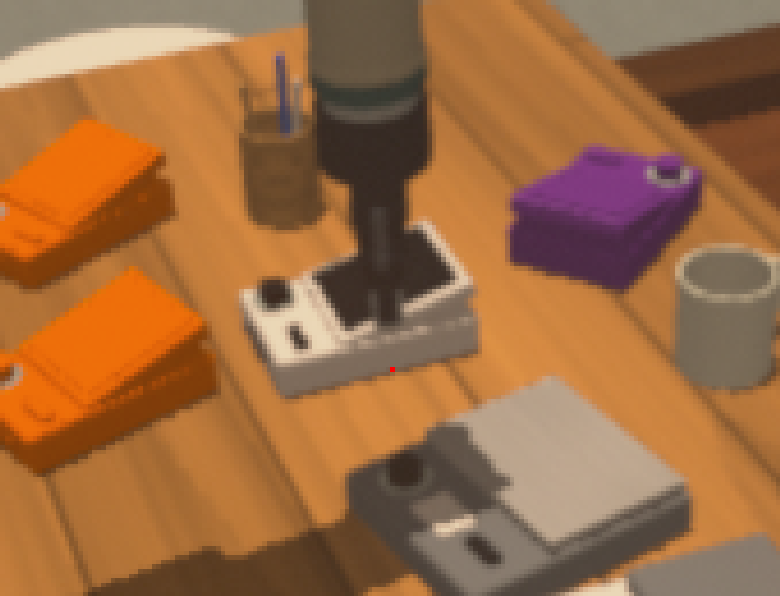

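The tip does end about 38–42 mm above the reported TCP, on the same vertical line. I'll descend by force and check depth along the way.

```bash
python3 -m crank '[[[0,-0.5,0,0.1,0.15,0],[0,-0.2,0.5,0,0,0],[0,0,0.5,0,0,0],[0,0,0.5,0,0,0],[0,0,0,0,0,0],[0,0,0,0,0,0]]]'
python3 - <<'E'
from h import *
p=ctrl.get_image("wrist")
for y in range(235,262,3): print(y,atdepth(p,287,y).round(0))
for r in ctrl.search_frame("scale_power_top",p)[:2]: print(r,atdepth(p,*r["extent"][:2]).round(1),atz(p,*r["extent"][:2],48.5).round(1))
go(486.5,23.5,60)
E
```

```text
clock: 4.03
eef_pos: [488.3, 15.6, 75.8]
tool_rot: [3.141, 0.007, 2.8]
force: [-0.5, -0.3, 0.2]
width: 0.1
235 [499.  14.  48.]
238 [506.  12.  34.]
241 [509.  11.  34.]
244 [511.  10.  34.]
247 [514.   9.  33.]
250 [479.  21. 120.]
253 [478.  21. 124.]
256 [479.  21. 127.]
259 [479.  21. 130.]
{'extent': [292.3, 217.8, 37.0, 39.2], 'conf': 0.62} [487.3  22.1  48.8] [487.4  22.1  48.5]
clock 4.13 pos [488.6  16.   76.1] rot [3.1406 0.0074 2.7999] F [ 0.4 -0.4  0.8] w -0.1
units [0.15 0.21 0.54] turn fix [0.01 0.07 0.  ]
```

```bash
python3 -m crank '[[[0.1,0.2,0.3,0,0,0],[0,0,0.3,0,0,0],[0,0,0.2,0,0,0],[0,0,0,0,0,0],[0,0,0,0,0,0]]]'
python3 - <<'E'
from h import *
go(487,22.5,35)
E
```

```text
clock: 4.55
eef_pos: [489.6, 23.9, 51.9]
tool_rot: [3.139, 0.011, 2.801]
force: [0.5, -1.2, -0.2]
width: -0.2
clock 4.55 pos [489.6  23.9  51.9] rot [3.1386 0.0109 2.8012] F [ 0.5 -1.2 -0.2] w -0.2
units [ 0.07 -0.07  0.56] turn fix [0.03 0.1  0.  ]
```

```bash
python3 -m crank '[[[0.07,-0.05,0.1,0,0.1,0],[0,0,0.1,0,0,0],[0,0,0.1,0,0,0],[0,0,0,0,0,0]]]'
python3 - <<'E'
from h import *
p=ctrl.get_image("wrist")
for y in range(229,262,3): print(y,atdepth(p,287,y).round(0))
go(487,22.5,35)
E
```

```text
clock: 4.88
eef_pos: [487.1, 23.2, 42.1]
tool_rot: [3.139, -0.001, 2.801]
force: [-0.7, -0.5, 0.1]
width: -0.1
229 [481.  27.  49.]
232 [483.  27.  48.]
235 [485.  26.  48.]
238 [486.  25.  49.]
241 [488.  25.  48.]
244 [490.  24.  48.]
247 [492.  23.  48.]
250 [478.  28.  85.]
253 [477.  28.  90.]
256 [478.  28.  93.]
259 [478.  28.  95.]
clock 4.93 pos [487.1  23.2  42.2] rot [ 3.1385e+00 -5.0000e-04  2.8015e+00] F [ 0.6 -0.3 -0. ] w 0.2
units [-0.   -0.02  0.24] turn fix [ 0.03 -0.   -0.  ]
```

TCP is at 42 with no force and the tip reads about 84, so the offset of about 42 mm is confirmed. Continuing down.

```bash
python3 -m crank '[[[0,0,0.3,0,0,0],[0,0,0.3,0,0,0],[0,0,0.2,0,0,0],[0,0,0.1,0,0,0],[0,0,0,0,0,0],[0,0,0,0,0,0]]]'
python3 - <<'E'
from h import *
p=ctrl.get_image("wrist"); save(p,"w3.png")
for y in range(229,262,3): print(y,atdepth(p,287,y).round(0))
go(487,22.5,5)
E
```

```text
clock: 5.43
eef_pos: [487.0, 23.2, 11.9]
tool_rot: [3.139, -0.001, 2.801]
force: [0.0, 0.1, 0.1]
width: -0.2
229 [475.  29.  34.]
232 [477.  29.  35.]
235 [479.  28.  34.]
238 [478.  28.  39.]
241 [479.  28.  43.]
244 [479.  28.  47.]
247 [479.  28.  49.]
250 [478.  28.  56.]
253 [478.  28.  60.]
256 [477.  28.  63.]
259 [478.  28.  66.]
clock 5.48 pos [487.   23.1  12. ] rot [ 3.1388e+00 -9.0000e-04  2.8013e+00] F [-0.2  0.5 -0.2] w -0.1
units [-0.01 -0.02  0.23] turn fix [ 0.03 -0.01 -0.  ]
```

View pics/w3.png

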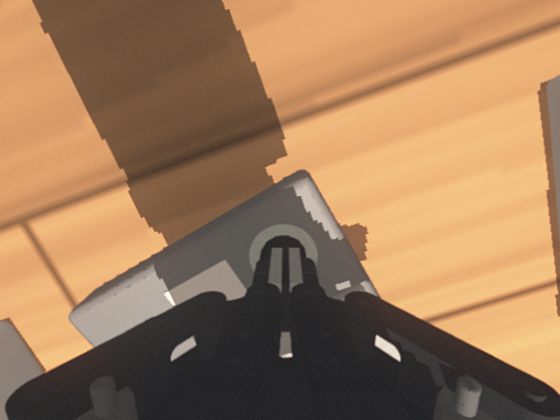

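The fingertips sit over the key, inside its ring (centre about (284,245)). Pressing in small steps.

```bash
for i in 1; do python3 -m crank '[[[0,0,0.1,0,0,0],[0,0,0.1,0,0,0],[0,0,0.1,0,0,0],[0,0,0,0,0,0]]]'; done
```

```text
clock: 5.82
eef_pos: [487.4, 23.2, 3.3]
tool_rot: [3.138, 0.0, 2.801]
force: [-0.2, -0.3, 4.0]
width: -0.1
```

```bash
python3 -m crank '[[[0,0,0.07,0,0,0],[0,0,0.07,0,0,0],[0,0,0,0,0,0]]]'
```

```text
clock: 6.07
eef_pos: [487.4, 23.2, -0.1]
tool_rot: [3.138, 0.001, 2.801]
force: [-2.0, 0.1, 8.7]
width: -0.0
```

Force reached 8.7 N, well into the cap's spring range, so the key should be fully down. Lifting and checking.

```bash
python3 -m crank '[[[0,0,-0.2,0,0,0],[0,0,-0.4,0,0,0],[0,0,-0.9,0,0,0],[0,0,-0.9,0,0,0],[0,0,-0.9,0,0,0],[0,0,-0.9,0,0,0],[0,0,-0.5,0,0,0],[0,0,0,0,0,0],[0,0,0,0,0,0]]]'
python3 - <<'E'
from h import *
p=ctrl.get_image("wrist"); save(p,"w4.png")
for n in ["scale_power_top","printer_power_top","terminal_power_top"]:
  for r in ctrl.search_frame(n,p)[:2]: print(n,r,atdepth(p,*r["extent"][:2]).round(1),atz(p,*r["extent"][:2],dict(s=41,p=99.5,t=50.5)[n[0]]).round(1))
u,v=ctrl.search_frame("scale_power_top",p)[0]["extent"][:2]
for k in (-24,-12,0,12,24): print(k,atdepth(p,u+k,v).round(1))
go(510,-297,140)
E
```

```text
clock: 6.82
eef_pos: [487.8, 22.8, 146.6]
tool_rot: [3.137, 0.002, 2.801]
force: [0.0, -0.5, -0.2]
width: -0.4
scale_power_top {'extent': [285.1, 194.4, 25.3, 34.4], 'conf': 0.65} [487.3  24.3  41.4] [487.4  24.3  41. ]
terminal_power_top {'extent': [552.0, 87.6, 13.6, 32.3], 'conf': 0.8} [473.7 271.6  46.4] [472.9 268.3  50.5]
-24 [481.1   1.8  34.6]
-12 [483.4  13.6  41.7]
0 [487.3  24.3  41.4]
12 [492.6  34.8  35. ]
24 [496.7  45.7  34.2]
clock 7.07 pos [486.4  22.7 144.9] rot [ 3.139e+00 -2.200e-03  2.801e+00] F [0.1 0.3 0.2] w -0.3
units [-4.3  -9.78  0.13] turn fix [ 0.02 -0.02 -0.  ]
```

The scale key top is now at 41.4 mm, so it is latched down. On to the printer.

```bash
python3 -m crank '[[[-0.4,-0.9,0,0,0,0],[-0.4,-0.9,0,0,0,0],[-0.4,-0.9,0,0,0,0],[-0.4,-0.9,0,0,0,0],[-0.4,-0.9,0,0,0,0],[-0.4,-0.9,0,0,0,0],[-0.4,-0.9,0,0,0,0],[-0.4,-0.9,0,0,0,0],[-0.4,-0.9,0,0,0,0],[-0.3,-0.6,0,0,0,0],[0,0,0,0,0,0],[0,0,0,0,0,0]]]'
python3 - <<'E'
from h import *
p=ctrl.get_image("wrist"); save(p,"w5.png")
for r in ctrl.search_frame("printer_power_top",p)[:3]: print(r,atdepth(p,*r["extent"][:2]).round(1),atz(p,*r["extent"][:2],99.5).round(1))
go(510,-297,90)
E
```

```text
clock: 8.07
eef_pos: [504.6, -271.8, 128.0]
tool_rot: [3.141, -0.027, 2.808]
force: [1.1, 0.7, 0.0]
width: -0.2
{'extent': [259.3, 237.3, 35.8, 39.0], 'conf': 0.61} [ 509.1 -292.2  100.1] [ 509.3 -292.3   99.5]
clock 8.17 pos [ 504.7 -270.8  128.3] rot [ 3.1406 -0.0265  2.8097] F [ 0.6  0.4 -0.6] w 0.1
units [-0.49 -0.77  1.26] turn fix [ 0.01 -0.25 -0.  ]
```

View pics/w5.png

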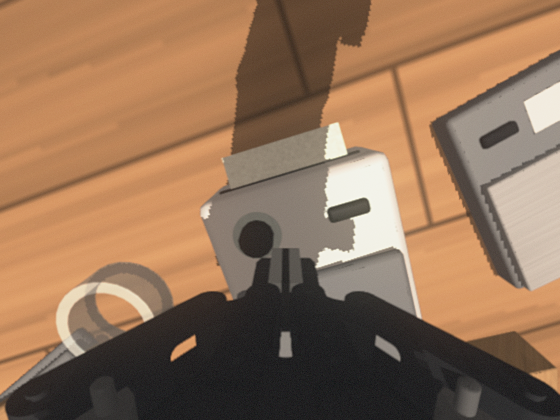

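The printer's power key is at (257,237), about (509,-293), at the expected height. The oblong key at (349,210) is clear of it.

```bash
python3 -m crank '[[[-0.38,-0.6,0,0,-0.25,0],[0,-0.05,0.4,0,0,0],[0,0,0.4,0,0,0],[0,0,0.3,0,0,0],[0,0,0,0,0,0],[0,0,0,0,0,0]]]'
python3 - <<'E'
from h import *
p=ctrl.get_image("wrist")
for r in ctrl.search_frame("printer_power_top",p)[:2]: print(r,atdepth(p,*r["extent"][:2]).round(1),atz(p,*r["extent"][:2],99.5).round(1))
go(509,-293.5,72)
E
```

```text
clock: 8.67
eef_pos: [510.4, -282.7, 91.9]
tool_rot: [3.135, -0.004, 2.821]
force: [-0.2, 0.1, 0.5]
width: -0.2
{'extent': [265.6, 243.4, 48.3, 41.8], 'conf': 0.69} [ 508.1 -293.5  100.4] [ 508.5 -293.6   99.5]
{'extent': [322.9, 232.8, 253.4, 250.8], 'conf': 0.55} [ 518.9 -258.9   84.3] [ 512.8 -259.1   99.5]
clock 8.77 pos [ 510.6 -282.9   92.3] rot [ 3.1349e+00 -3.1000e-03  2.8213e+00] F [0.  0.6 0.5] w 0.0
units [-0.06 -0.36  0.67] turn fix [ 0.06 -0.03 -0.  ]
```

```bash
python3 -m crank '[[[-0.06,-0.36,0,0.06,0,0],[0,0,0.3,0,0,0],[0,0,0.3,0,0,0],[0,0,0,0,0,0],[0,0,0,0,0,0]]]'
python3 - <<'E'
from h import *
p=ctrl.get_image("wrist"); save(p,"w6.png")
go(509,-293.5,60)
E
```

```text
clock: 9.18
eef_pos: [510.1, -295.4, 74.1]
tool_rot: [-3.14, 0.0, 2.822]
force: [0.5, 0.4, -0.2]
width: 0.1
clock 9.23 pos [ 509.8 -295.3   74. ] rot [-3.1405e+00 -2.0000e-04  2.8217e+00] F [ 1.  -0.5  0.3] w 0.0
units [0.04 0.05 0.47] turn fix [-0.01 -0.    0.  ]
```

View pics/w6.png

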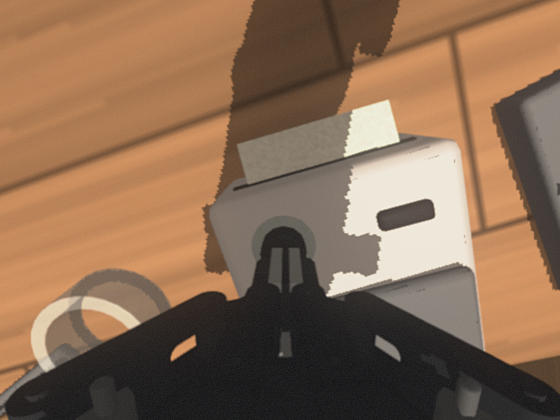

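The tip is centred over the printer key at (284,243). Pressing.

```bash
python3 -m crank '[[[0.03,0.03,0.2,0,0,0],[0,0,0.1,0,0,0],[0,0,0.1,0,0,0],[0,0,0.1,0,0,0],[0,0,0.07,0,0,0],[0,0,0,0,0,0]]]'
```

```text
clock: 9.73
eef_pos: [509.9, -294.4, 56.0]
tool_rot: [-3.14, 0.002, 2.822]
force: [0.5, -0.1, 0.3]
width: 0.2
```

```bash
python3 -m crank '[[[0,0,0.07,0,0,0],[0,0,0,0,0,0]]]'
```

```text
clock: 9.9
eef_pos: [509.9, -294.4, 54.0]
tool_rot: [-3.14, 0.002, 2.822]
force: [-1.9, -0.2, 4.2]
width: 0.0
```

```bash
python3 -m crank '[[[0,0,0.08,0,0,0],[0,0,0.05,0,0,0],[0,0,0,0,0,0]]]'
```

```text
clock: 10.15
eef_pos: [510.0, -294.4, 51.8]
tool_rot: [-3.14, 0.002, 2.822]
force: [-2.1, 0.7, 7.3]
width: -0.1
```

```bash
python3 -m crank '[[[0,0,-0.2,0,0,0],[0,0,-0.4,0,0,0],[0,0,-0.9,0,0,0],[0,0,-0.9,0,0,0],[0,0,-0.9,0,0,0],[0,0,-0.2,0,0,0],[0,0,0,0,0,0],[0,0,0,0,0,0]]]'
python3 - <<'E'
from h import *
p=ctrl.get_image("wrist"); save(p,"w7.png")
for r in ctrl.search_frame("printer_power_top",p)[:2]:
  u,v=r["extent"][:2];print(r,[atdepth(p,u+k,v).round(1).tolist() for k in (-25,-8,0,8,25)])
go(476,278,145)
E
```

```text
clock: 10.82
eef_pos: [509.5, -293.6, 164.1]
tool_rot: [-3.141, 0.002, 2.822]
force: [-0.5, 0.2, 0.1]
width: -0.3
{'extent': [283.0, 206.2, 32.7, 27.9], 'conf': 0.97} [[505.4, -316.5, 84.6], [508.2, -301.5, 91.8], [510.4, -295.1, 91.4], [512.3, -288.6, 92.5], [519.1, -275.1, 84.7]]
clock 10.92 pos [ 508.8 -293.3  162.9] rot [-3.1413e+00 -3.0000e-04  2.8219e+00] F [ 0.5  0.4 -0.2] w 0.5
units [ 7.02 17.74  0.59] turn fix [-0. -0.  0.]
```

The printer key top is at about 92 mm, so it is latched. On to the terminal.

```bash
python3 -m crank '[[[0.37,0.95,0,0,0,0],[0.37,0.95,0,0,0,0],[0.37,0.95,0,0,0,0],[0.37,0.95,0,0,0,0],[0.37,0.95,0,0,0,0],[0.37,0.95,0,0,0,0],[0.37,0.95,0,0,0,0],[0.37,0.95,0,0,0,0],[0.37,0.95,0,0,0,0],[0.37,0.95,0,0,0,0],[0.37,0.95,0,0,0,0],[0.37,0.95,0,0,0,0]]]'; python3 -c "
from h import *
go(476,278,130)"
```

```text
clock: 11.92
eef_pos: [478.9, 79.6, 146.4]
tool_rot: [-3.127, -0.027, 2.804]
force: [1.1, -0.2, -0.3]
width: -0.1
clock 11.92 pos [478.9  79.6 146.4] rot [-3.1273 -0.0272  2.8041] F [ 1.1 -0.2 -0.3] w -0.1
units [2.26 6.22 0.52] turn fix [-0.14 -0.26  0.  ]
```

```bash
python3 -m crank '[[[0.35,0.95,0,-0.14,-0.26,0],[0.35,0.95,0,0,0,0],[0.35,0.95,0,0,0,0],[0.35,0.95,0,0,0,0],[0.3,0.9,0,0,0,0],[0.2,0.5,0,0,0,0],[0,0.1,0,0,0,0],[0,0,0,0,0,0],[0,0,0,0,0,0]]]'
python3 - <<'E'
from h import *
p=ctrl.get_image("wrist"); save(p,"w8.png")
for r in ctrl.search_frame("terminal_power_top",p)[:3]: print(r,atdepth(p,*r["extent"][:2]).round(1),atz(p,*r["extent"][:2],50.5).round(1))
go(476,278,80)
E
```

```text
clock: 12.67
eef_pos: [466.0, 262.0, 134.2]
tool_rot: [-3.129, -0.017, 2.817]
force: [0.0, -0.7, 0.1]
width: -0.2
{'extent': [313.4, 205.1, 28.1, 28.2], 'conf': 0.66} [475.4 284.9  51.2] [475.6 284.9  50.5]
{'extent': [289.9, 263.1, 145.4, 191.8], 'conf': 0.53} [458.4 268.4 192. ] [522.2 247.6  50.5]
clock 12.77 pos [466.5 261.  134.5] rot [-3.1292 -0.016   2.8153] F [-0.2  0.3  0.1] w 0.1
units [-0.15  0.66  1.81] turn fix [-0.12 -0.15  0.  ]
```

View pics/w8.png

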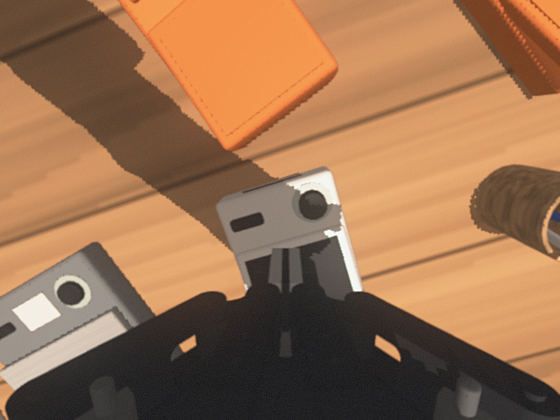

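The white terminal's power key is at (313,204), about (475.5,285), at the right height. Its oblong key is at (247,221).

```bash
python3 -m crank '[[[0,0.5,0,-0.12,-0.15,0],[0,0.35,0.4,0,0,0],[0,0,0.6,0,0,0],[0,0,0.6,0,0,0],[0,0,0.4,0,0,0],[0,0,0,0,0,0],[0,0,0,0,0,0]]]'
python3 - <<'E'
from h import *
p=ctrl.get_image("wrist")
for r in ctrl.search_frame("terminal_power_top",p)[:2]: print(r,atdepth(p,*r["extent"][:2]).round(1),atz(p,*r["extent"][:2],50.5).round(1))
go(475.5,285,24)
E
```

```text
clock: 13.35
eef_pos: [481.2, 283.1, 74.4]
tool_rot: [3.134, 0.009, 2.802]
force: [0.9, 0.1, -0.4]
width: 0.1
{'extent': [283.9, 214.6, 35.1, 37.3], 'conf': 0.57} [475.4 285.3  49.7] [475.2 285.4  50.5]
clock 13.45 pos [481.4 283.3  75. ] rot [3.1336 0.0096 2.8023] F [-0.2  1.1 -0.7] w -0.2
units [ 0.22 -0.03  1.7 ] turn fix [0.08 0.09 0.  ]
```

```bash
python3 -m crank '[[[0.22,0,0.3,0.08,0.09,0],[0,0,0.4,0,0,0],[0,0,0.4,0,0,0],[0,0,0.3,0,0,0],[0,0,0.1,0,0,0],[0,0,0,0,0,0],[0,0,0,0,0,0]]]'
python3 - <<'E'
from h import *
p=ctrl.get_image("wrist"); save(p,"w9.png")
go(475.5,285,2)
E
```

```text
clock: 14.03
eef_pos: [477.0, 288.6, 31.1]
tool_rot: [3.136, 0.003, 2.801]
force: [0.2, 0.5, 0.0]
width: -0.1
clock 14.08 pos [477.  288.6  31.2] rot [3.1359 0.0033 2.8014] F [ 0.2 -0.4  1.2] w -0.3
units [ 0.01 -0.14  0.97] turn fix [0.05 0.03 0.  ]
```

View pics/w9.png

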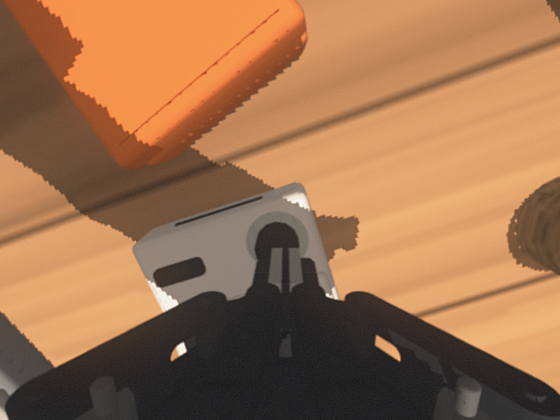

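The terminal key is at (277,238), with the tip about 4 mm off to its side. Correcting and descending.

```bash
python3 -m crank '[[[0,-0.14,0.1,0.05,0,0],[0,0,0.2,0,0,0],[0,0,0.15,0,0,0],[0,0,0.1,0,0,0],[0,0,0.1,0,0,0],[0,0,0.05,0,0,0],[0,0,0,0,0,0]]]'
```

```text
clock: 14.67
eef_pos: [477.2, 285.1, 10.0]
tool_rot: [3.139, 0.006, 2.801]
force: [-0.6, 0.4, 1.9]
width: 0.1
```

```bash
python3 -m crank '[[[0,0,0.07,0,0,0],[0,0,0.05,0,0,0],[0,0,0,0,0,0]]]'
```

```text
clock: 14.92
eef_pos: [477.1, 285.1, 6.3]
tool_rot: [3.139, 0.006, 2.801]
force: [-0.1, 0.1, 0.6]
width: 0.3
```

```bash
python3 -m crank '[[[0,0,0.08,0,0,0],[0,0,0.05,0,0,0],[0,0,0,0,0,0]]]'
```

```text
clock: 15.17
eef_pos: [477.2, 285.1, 3.0]
tool_rot: [3.138, 0.006, 2.801]
force: [-1.2, -0.4, 6.4]
width: -0.1
```

Force is 6.4 N, into the cap spring. I'll press a touch more, then lift.

```bash
python3 -m crank '[[[0,0,0.05,0,0,0],[0,0,0,0,0,0]]]';  python3 -m crank '[[[0,0,-0.2,0,0,0],[0,0,-0.4,0,0,0],[0,0,-0.9,0,0,0],[0,0,-0.9,0,0,0],[0,0,-0.9,0,0,0],[0,0,-0.9,0,0,0],[0,0,-0.9,0,0,0],[0,0,-0.2,0,0,0],[0,0,0,0,0,0],[0,0,0,0,0,0],[0,0,0,0,0,0]]]'
python3 - <<'E'
from h import *
p=ctrl.get_image("wrist"); save(p,"w10.png")
for q in ["terminal_power_top","scale_power_top"]:
 for r in ctrl.search_frame(q,p)[:2]:
  u,v=r["extent"][:2];print(q,r,[atdepth(p,min(u+k,559),v).round(1).tolist() for k in (-25,-6,0,6,25)])
p=ctrl.get_image("side"); save(p,"side9.png")
go(476,285,180)
a=cv2.imread("pics/side9.png")[130:350,130:426]; cv2.imwrite("pics/s9.png",cv2.resize(a,(800,594),interpolation=cv2.INTER_CUBIC))
E
```

```text
clock: 15.33
eef_pos: [477.3, 285.1, 2.5]
tool_rot: [3.138, 0.006, 2.801]
force: [-1.8, -1.0, 8.7]
width: 0.1
clock: 16.25
eef_pos: [475.2, 284.1, 171.0]
tool_rot: [3.138, 0.005, 2.8]
force: [-0.5, -0.1, 0.0]
width: -0.1
terminal_power_top {'extent': [286.1, 190.8, 25.1, 21.9], 'conf': 0.72} [[470.2, 260.6, 35.4], [475.1, 280.0, 43.4], [477.3, 285.7, 42.6], [479.1, 291.5, 43.5], [488.6, 309.8, 31.6]]
scale_power_top {'extent': [71.0, 274.5, 25.1, 22.7], 'conf': 0.78} [[479.7, -6.2, 34.7], [485.4, 20.5, 41.1], [487.8, 26.3, 40.4], [489.8, 33.4, 41.3], [499.0, 47.7, 34.2]]
clock 16.45 pos [475.  283.9 170.3] rot [3.1395 0.0045 2.8004] F [ 0.5 -0.2  0.2] w 0.2
units [-0.02  0.05 -0.32] turn fix [0.02 0.04 0.  ]
```

View pics/s9.png

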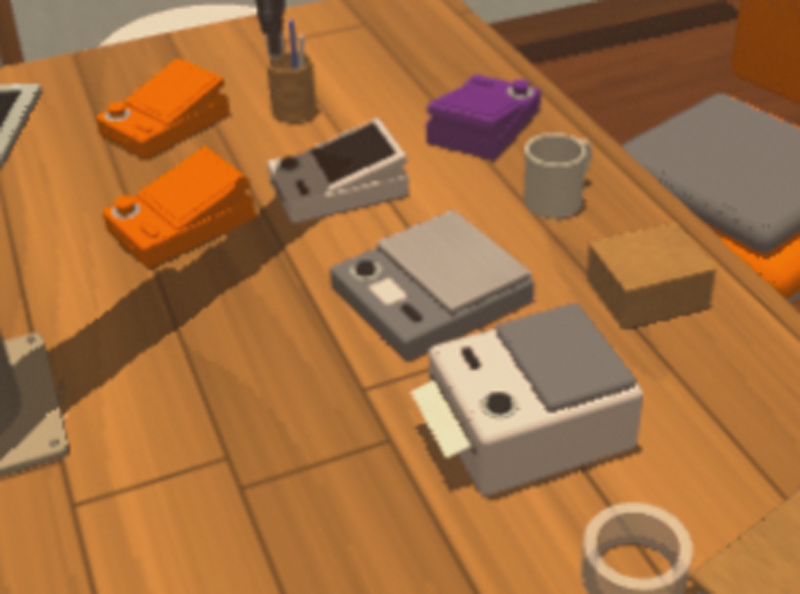

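All three keys are down, at scale (366,268), printer (499,403) and terminal (289,164). Nothing has visibly moved, and the gripper is high above the desk. Handing in.

```bash
python3 -c "
from h import *
print(ctrl.finish_job())"
```

```text
the job is handed in; nothing more can be done
None
```

I pressed the round power keys of the scale, then the printer, then the white terminal with closed fingertips, and handed the job in at about 16.5 s of the 56 s allowed. Peak readings were about 8.7, 7.3 and 8.7 N.

- **Keys:** Depth checks after each press put the key tops at about 41, 92 and 43 mm. That is 7–8 mm below their "off" heights, so all three stay down.
- **Surroundings:** The last side picture shows the machines, loose items and look-alikes where they were. The oblong keys look untouched there, but I did not measure their heights afterwards.
- **Robot:** It finished with the reported TCP at 170 mm and about zero force, touching nothing.

Two measurements disagreed:

- **Fingertip height:** The real fingertips sat about 38–42 mm above the reported TCP in both the wrist and side cameras. I found each contact by force and depth instead of trusting the TCP height.
- **Key positions:** The first scene and side estimates differed by about 10 mm or more. I used the wrist camera for the final aim.

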